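Find the hidden release and open the irrigation controller's battery door

TASK

The battery door of the irrigation controller on the potting bench is shut. Feel with a fingertip around its round green cap for the one outlined field that gives way (the other fields are solid), press that plate all the way in so that the battery door springs open, then take the hand away. Only press: leave the pot, the trowel and the two spare battery cells standing or lying where they are.

Things in the scene. Friction and masses are not known exactly. Their poses are not given: they have to be found in the camera images.
- controller: Pale grey box 200 (x) x 340 (y) x 70 (z) mm bolted to the bench. Origin: centre of its underside. Its -y half carries the round green cap, its +y half the flat green battery door (150 x 132 x 4 mm, on top, hinged along its edge next to the cap; its outer +y edge springs up to 75 mm above the box).
- cap_top (a point): Centre of the cap's flat top, 82 mm above the bench, at the controller's x 0, y -75 mm (its axes). Rigid disc 150 mm across, put on at an untold angle. Three alike outlined fields 120 degrees apart, centres 42 mm from the cap's centre, each 50 mm (along the rim) x 44 mm (along the radius): two are lines on solid cap, one is the flush release plate, same colour.
- release (a joint): How far the release plate is pressed in, m: 0 flush, 0.006 fully in. Straight down against a spring (1.5 N at first, 5 N fully in); returns by itself. Gap 1 mm all round: the whole fingertip must be on the plate, as a tip that overlaps its edge meets solid cap. The catch lets go at about 4 to 5 mm.
- door (a joint): Opening angle of the battery door, rad: about 0 shut, 0.6 fully sprung open. A hidden bolt holds it shut until the release plate is pressed in; then its spring lifts it and holds it open.
- pot: Empty black nursery pot, open at the top, 96 mm across, 95 mm high, upright and loose. Origin: centre of its underside.
- cell_a: Spare battery cell, black and copper cylinder 33 mm across, 60 mm high, standing loose beside the controller. Origin: centre of its underside.
- cell_b: Second spare battery cell, the same.
- trowel: Hand trowel lying flat and loose, about 290 mm long along its x, wooden handle (28 mm thick) to -x, steel blade 55 mm wide to +x. Origin: on the bench under the handle's front end.
Mind the look-alikes: they are no part of the job. What is shaped like the cell_a but turquoise is not meant.

How it is judged:
By the outcome, as a careful person would: the job done as asked, in the order asked, and still so for the second after the job is handed in, with the robot touching nothing.
It also fails if it takes over 72 s, if anything falls off the work surface, if the arm or the gripper's body presses on something with over 40 N, if the wrist force passes 120 N, or if a joint passes its speed limit or range.

ROBOT

A 7-joint arm with a two-finger parallel gripper is mounted at the origin on the work surface. World frame = base frame: x ahead of the robot, y to its left, z up, the work surface at z = 0. Lengths are in mm, angles in rad, forces in N, time in s.
With the tool pointing down it reaches from about 400 to 900 mm from the base axis. Payload 5.5 kg.
Tool frame: the origin (TCP) lies midway between the tips of the shut fingers; the grasp point (between the pads) lies 19 mm behind it; z points along the fingers, x is the direction in which the jaws open and shut, and the axes are right-handed (so a half turn about z gives the same grasp; the last joint's range is limited). The gripper opens to 85 mm and grips with 20 to 120 N. Pads are 22 mm wide; open, the fingers measure 114 mm over their backs; the gripper's body (76 mm by 85 mm) begins 54 mm behind the grasp point. The pads swing forward as they close: fully open they stand 13 mm farther back than shut.
Start: joints at [-1.003, 0.501, -0.427, 1.55, 0.221, 1.138, -0.21], TCP at [195.028, 620.052, 210.01] pointing down, gripper open.
Joint ranges: [-2.88, 2.88], [-0.31, 2.03], [-1.54, 1.56], [0.2, 2.42], [-1.41, 4.55], [0.19, 2.02], [-2.57, 2.57]. Speed limits (rad/s): [2.57, 2.57, 3.14, 3.14, 3.14, 3.14, 3.14].

INTERFACE

Orientations are given as [roll, pitch, yaw] about the fixed x, y, z axes, in that order (R = Rz(yaw) Ry(pitch) Rx(roll)).
In Python, from workcell import r, eyes gives the robot as it stands.
- The arm moves only by the tool apply_moves, never from a script. Its argument "series" is a list of rows, each an object with "slide": the shift along the tool's x, y, z in cm, a list of three; "roll": the turn about the tool's z in rad. In form: [{"slide": [dx, dy, dz], "roll": roll}, ...]. A call has 1 to 5 rows; each row shifts and turns the pose as measured when the row begins, along the tool's axes as they then stand; what a row does not reach is not made up. A row lasts 1/8 s, in which the tool goes at most 62.5 mm and 10.7 degrees, less where a joint would pass 70% of its speed; a pose out of reach is approached as far as the arm can. A call with a gripper value outside its range is refused whole. "gripper" is the closure, from -1 (fully open) to 1 (shut), set as the call begins (left out, the last holds). The fingers move at their own pace and stop on an object; "newtons" is the grip in N (left out, the last holds). Time passes only in rows, so rows that do not move let the fingers close. It gives the time, the measured TCP pose, the force and the opening at its end, in the units of the state.
- r.sense(): the state, without advancing time (a new reading comes with each control period).
- eyes.read_camera(name): name is "scene" or "side" or "wrist"; returns (picture, depth): 420x560x3 uint8, blue, green, red; 420x560 float32, mm along the optical axis (not along the pixel's ray), 0 where there is no reading.
- eyes.camera_info(name): a dict with "mtx" (3x3 intrinsics, pixels), "world_from_camera" (4x4, takes a point from camera to world coordinates). Camera axes: x right, y down, z forward; pixel columns grow to the right and rows downward; lengths in mm; the calibration is good to about 2 mm. A picture is of the moment at which its call begins: read the wrist's pose just before it. camera_info takes no time and is no camera call; for the wrist camera it gives the pose at the moment of the call.
- r.hand_in(): hands the job in, once; it reports no verdict.
The state is a dict: "time_s": time; "joint_positions": joint angles; "qvel": joint speeds; "joint_torque": joint torques, N m; "tcp_pos": TCP position; "eef_rot": TCP orientation; "force": force on the tool from outside, world axes, zero at the start; "moment": the same for the moment, N m; "finger_gap": finger opening in mm.
Only numpy, scipy, OpenCV 4.12 (cv2) and the standard library are available. Lean on these libraries where they do the work, as an engineer would, in place of code of your own. Each camera call takes 0.05 s, during which the arm holds its last target.

## Working session

There is one attempt and no reset: what is moved stays moved. The work goes in short steps, Python scripts to look and compute and a tool call to move; the robot and the scene stay as the last step left them, time stands still between calls to the robot, and variables do not carry over. Pictures are saved under pics/ and viewed, and the job is handed in when it is done.

Besides the shell and the picture viewer there is one more tool, called after ">>>" as name(argument=value, ...) on one line, values as JSON. apply_moves: Moves the arm, as the interface text tells. Its arguments: {"type":"object","properties":{"series":{"type":"array","items":{"type":"object","properties":{"slide":{"type":"array","items":{"type":"number"}},"roll":{"type":"number"}}}},"gripper":{"type":"number"},"newtons":{"type":"number"}},"required":["series"]}

```bash
mkdir -p pics
cat > h.py <<'E'
import numpy as np,cv2
from workcell import r,eyes
def pt(info,d,u,v):
    K=np.array(info["mtx"]);T=np.array(info["world_from_camera"]);z=d[int(v),int(u)]
    p=np.linalg.inv(K)@[u,v,1]*z
    return (T@np.append(p,1))[:3]
def cloud(info,d):
    K=np.array(info["mtx"]);T=np.array(info["world_from_camera"])
    v,u=np.mgrid[:d.shape[0],:d.shape[1]]
    p=np.stack([(u-K[0,2])/K[0,0]*d,(v-K[1,2])/K[1,1]*d,d],-1)
    return p@T[:3,:3].T+T[:3,3]
E
python3 - <<'E'
from h import *
for n in("scene","side","wrist"):
    i=eyes.camera_info(n);p,d=eyes.read_camera(n);cv2.imwrite(f"pics/{n}1.png",p);np.savez(f"{n}1.npz",p=p,d=d,K=i["mtx"],T=i["world_from_camera"])
print(r.sense())
E
```

```text
{'time_s': 0.15, 'joint_positions': array([-1.00281064,  0.50165801, -0.42683768,  1.5511963 ,  0.22079502,
        1.138321  , -0.21028021]), 'qvel': array([ 3.38271610e-04, -2.26312513e-03, -2.15729015e-03, -1.85694328e-03,
       -4.17074252e-04,  6.71137233e-04,  1.48213551e-05]), 'joint_torque': array([-6.73635965e-03, -5.70040298e+01, -5.82508162e+00, -2.81285352e+01,
        1.06917199e-02,  7.87841185e-03, -4.05768014e-05]), 'tcp_pos': array([194.90969736, 619.49031383, 209.18807926]), 'eef_rot': array([-3.14152548e+00,  1.53257435e-03,  1.26607350e+00]), 'force': array([ 1.29725645,  0.00954925, -0.43752041]), 'moment': array([ 0.00813115,  0.01539581, -0.00072979]), 'finger_gap': 85.57337975161289}
```

View pics/scene1.png

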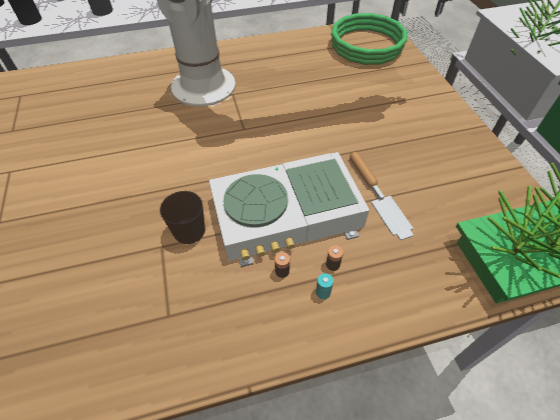

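View pics/side1.png

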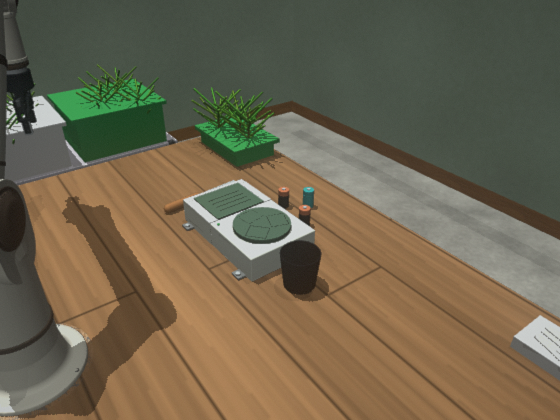

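View pics/wrist1.png

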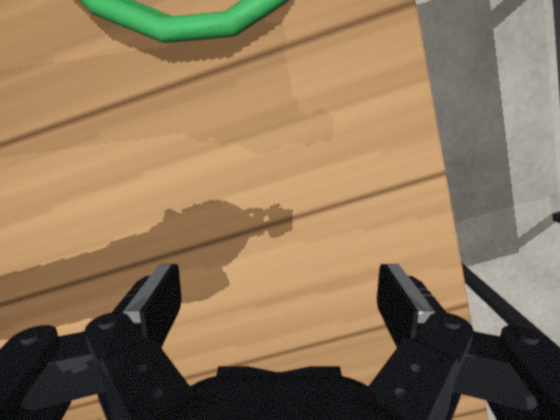

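The scene view has the controller with its cap at about (256,199) and its door at (321,187). The pot is at (184,218), the copper cells at (282,265) and (335,258), the turquoise look-alike at (325,286), and the trowel at (380,195). The cap shows three lobes. I'll measure these next.

Run:
```python
from h import *
z=np.load("scene1.npz");info=dict(mtx=z["K"],world_from_camera=z["T"]);d=z["d"];p=z["p"]
for n,u,v in [("cap",256,199),("door",321,187),("pot",184,205),("cA",282,257),("cB",335,250),("turq",325,279),("trowelblade",395,215),("handle",362,165)]:
    print(n,pt(info,d,u,v).round(1))
C=cloud(info,d)
hsv=cv2.cvtColor(p,cv2.COLOR_BGR2HSV)
m=(C[...,2]>77)&(C[...,2]<88)&(C[...,0]>300)&(C[...,0]<800)&(abs(C[...,1])<300)
n,l,s,c=cv2.connectedComponentsWithStats(m.astype(np.uint8))
for k in range(1,n):
    if s[k,4]>50: 
        q=C[l==k]; print(s[k],c[k],q.mean(0),q.min(0),q.max(0)); 
        (e,r_)=cv2.minEnclosingCircle(q[:,:2].astype(np.float32)); print(e,r_)
m=(C[...,2]>66)&(C[...,2]<77)&(C[...,0]>300)&(C[...,0]<800)&(abs(C[...,1])<400)
print(cv2.minAreaRect(C[m|((C[...,2]>66)&(C[...,2]<88)&(abs(C[...,1])<300)&(C[...,0]>300)&(C[...,0]<800))][:,:2].astype(np.float32)))
# rectified topdown at z=82
```

```text
cap [590.5  50.4  80.5]
door [590.1 209.7  73.7]
pot [ 537.7 -116.1   49.3]
cA [743.1  71.2  58. ]
cB [757.1 186.3  59.1]
turq [818.  142.4  60.3]
trowelblade [669.7 382.6   3.1]
handle [507.5 357.   26.1]
[ 224  174   64   52 2592] [255.64544753 199.18287037] [590.35094549  49.66227896  81.09963012] [511.1342063  -24.20686819  77.02397058] [662.5116188  124.95559129  85.34886368]
(586.645263671875, 51.19797134399414) 75.86991119384766
[162 193  40  25 164] [178.59146341 199.82317073] [ 547.04149759 -122.59070277   82.52270242] [ 532.4207005  -162.10181318   77.02946865] [586.80553741 -73.99368475  87.8814469 ]
(575.90771484375, -118.13177490234375) 44.247344970703125
[164 212  39  16  93] [185.96774194 223.07526882] [ 617.7316709  -114.03579601   82.3644217 ] [ 598.19896816 -159.68507294   77.06794174] [625.7531409  -75.46554006  87.90081384]
(599.0687866210938, -117.57530212402344) 42.10987091064453
((586.5447998046875, 67.04164123535156), (204.050048828125, 457.7236022949219), 1.4499385356903076)
```

Run:
```python
from h import *
out=[]
for n in("scene","side"):
    z=np.load(n+"1.npz");K=z["K"];T=np.linalg.inv(z["T"])
    # top-down: col = (y+40)*3 , row=(x-490)*3 ; 
    r_,c_=np.mgrid[:540,:540]
    X=490+r_/2.8; Y=-45+c_/2.8
    P=np.stack([X,Y,np.full_like(X,82.),np.ones_like(X)],-1)@T.T
    u=P[...,:3]@K.T; u=u[...,:2]/u[...,2:]
    im=cv2.remap(z["p"],u.astype(np.float32),None,cv2.INTER_CUBIC)
    cv2.circle(im,(int((51.2+45)*2.8),int((586.6-490)*2.8)),3,(0,0,255),-1)
    out.append(cv2.resize(im,(400,400)))
cv2.imwrite("pics/top1.png",cv2.convertScaleAbs(np.hstack(out),alpha=1.5))
```

```text
(no output)
```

View pics/top1.png

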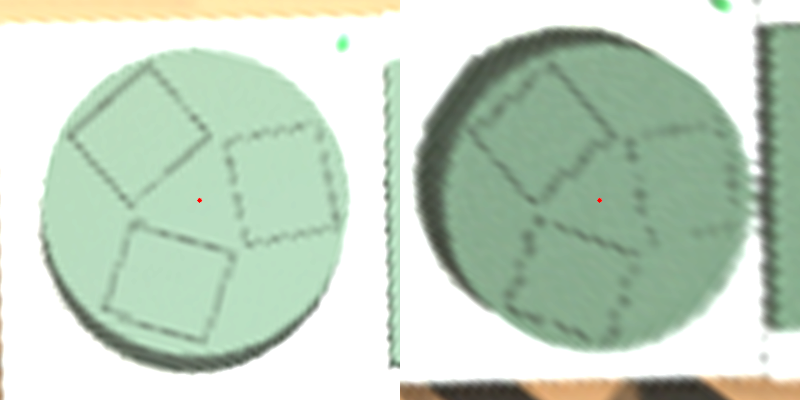

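The top-down view shows three fields at about 42 mm radius. A is at (555,22), B at (579,91), C at (625.5,37) and the cap centre at about (586.4,50.1). C lines up with the present tool yaw. I'll close the fingers and move over the cap at the current height.

>>> apply_moves(series=[{"slide": [-3.5,4.5,0],"roll": 0},{"slide": [-3.5,4.5,0],"roll": 0},{"slide": [-3.5,4.5,0],"roll": 0},{"slide": [-3.5,4.5,0],"roll": 0},{"slide": [-3.5,4.5,0],"roll": 0}], gripper=1, newtons=40)

```text
time_s: 0.78
tcp_pos: [356.6, 382.7, 206.8]
eef_rot: [-3.137, 0.002, 1.277]
force: [0.7, 0.3, 0.6]
finger_gap: 0.1
```

>>> apply_moves(series=[{"slide": [-3.5,4.5,0],"roll": 0},{"slide": [-3.5,4.5,0],"roll": 0},{"slide": [-3.5,4.5,0],"roll": 0},{"slide": [-3.5,4.5,0],"roll": 0},{"slide": [0,0,0],"roll": 0}])

```text
time_s: 1.4
tcp_pos: [494.2, 183.7, 206.0]
eef_rot: [-3.139, 0.003, 1.267]
force: [-0.1, 0.7, -0.1]
finger_gap: 0.1
```

>>> apply_moves(series=[{"slide": [-3.5,4.5,0],"roll": 0},{"slide": [-3.5,4.5,0],"roll": 0},{"slide": [-3,4,0],"roll": 0},{"slide": [0,0,0],"roll": 0}])

```text
time_s: 1.9
tcp_pos: [589.2, 50.7, 205.1]
eef_rot: [-3.137, 0.002, 1.273]
force: [0.3, 1.5, -0.3]
finger_gap: 0.1
```

Run:
```python
from h import *
s=r.sense();print(s["tcp_pos"],s["eef_rot"],s["force"])
n="wrist";i=eyes.camera_info(n);p,d=eyes.read_camera(n);cv2.imwrite(f"pics/{n}2.png",p);np.savez(f"{n}2.npz",p=p,d=d,K=i["mtx"],T=i["world_from_camera"])
print(np.round(i["world_from_camera"],2))
```

```text
[589.24347556  50.73591658 205.10566852] [-3.13739724e+00  1.90480402e-03  1.27291249e+00] [ 0.27889324  1.52571114 -0.26452534]
[[ 2.9000e-01  9.2000e-01  2.7000e-01  5.1967e+02]
 [ 9.6000e-01 -2.8000e-01 -9.0000e-02  7.2040e+01]
 [-0.0000e+00  2.9000e-01 -9.6000e-01  3.7013e+02]
 [ 0.0000e+00  0.0000e+00  0.0000e+00  1.0000e+00]]
```

View pics/wrist2.png

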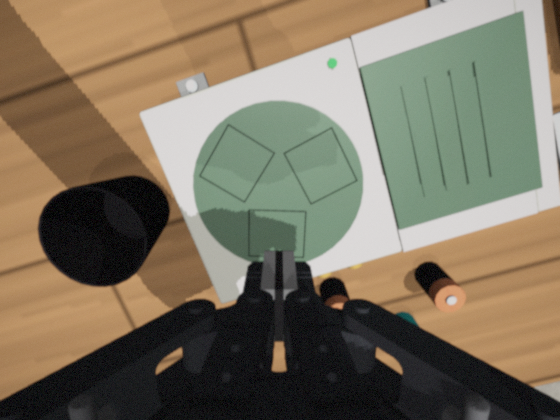

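The wrist view shows all three fields: A at about (237,164), B at (321,165) and C at (277,233). I'll cross-check their positions.

Run:
```python
from h import *
z=np.load("wrist2.npz");K=z["K"];T=z["T"]
def at(u,v,h=82):
    ray=T[:3,:3]@np.linalg.inv(K)@[u,v,1]; return (T[:3,3]+ray*(h-T[2,3])/ray[2])[:2]
F=dict(A=[(229,125),(275,154),(246,202),(200,174)],B=[(333,127),(357,180),(314,203),(285,153)],C=[(249,209),(306,211),(304,257),(249,255)])
c={}
for k,v in F.items():
    q=np.array([at(*a) for a in v]);c[k]=q.mean(0);print(k,c[k].round(1),np.linalg.norm(np.diff(q[[0,1,2,3,0]],axis=0),axis=1).round(1))
m=np.mean(list(c.values()),0);print(m)
for k in c: e=c[k]-m;print(k,np.hypot(*e),np.degrees(np.arctan2(e[1],e[0])))
s=r.sense();y=s["eef_rot"][2]
for k in c: e=c[k]-s["tcp_pos"][:2];print(k,e@[np.cos(y),np.sin(y)],e@[np.sin(y),-np.cos(y)])
```

```text
A [555.1  23.2] [45.4 50.1 46.9 49.6]
B [578.3  92.9] [50.8 42.6 51.7 45.6]
C [626.2  37.1] [51.3 45.3 51.6 45.1]
[586.55310288  51.02344628]
A 41.986491922318365 -138.4342308337867
B 42.63114264260389 101.12277018403996
C 42.02892968240721 -19.418524291856716
A -38.89286716088824 -22.526609667267902
B 34.52551973898443 -20.559584327889496
C -4.985542010537963 41.43800435109115
```

The two measurements agree within 2 mm, and the sizes fit. Next I'll move over C and descend.

>>> apply_moves(series=[{"slide": [-0.5,4.1,3.0],"roll": 0},{"slide": [0,0,4.0],"roll": 0},{"slide": [0,0,3.0],"roll": 0},{"slide": [0,0,0],"roll": 0}])

```text
time_s: 2.45
tcp_pos: [623.8, 48.2, 103.0]
eef_rot: [-3.134, -0.005, 1.287]
force: [-0.9, 0.5, 0.2]
finger_gap: 0.2
```

>>> apply_moves(series=[{"slide": [-1.0,0.5,0.5],"roll": 0.03},{"slide": [0,0,0],"roll": 0},{"slide": [0,0,0],"roll": 0}])

```text
time_s: 2.82
tcp_pos: [627.5, 39.4, 101.4]
eef_rot: [-3.137, -0.008, 1.258]
force: [0.9, -0.1, -1.0]
finger_gap: -0.1
```

>>> apply_moves(series=[{"slide": [-0.3,-0.05,0.8],"roll": 0},{"slide": [0,0,0.5],"roll": 0},{"slide": [0,0,0],"roll": 0}])

```text
time_s: 3.2
tcp_pos: [626.7, 36.5, 88.9]
eef_rot: [-3.14, -0.009, 1.258]
force: [0.5, 0.2, -0.0]
finger_gap: 0.1
```

>>> apply_moves(series=[{"slide": [0,0,0.3],"roll": 0},{"slide": [0,0,0.3],"roll": 0},{"slide": [0,0,0.2],"roll": 0},{"slide": [0,0,0.2],"roll": 0}])

```text
time_s: 3.7
tcp_pos: [626.8, 36.8, 78.3]
eef_rot: [-3.14, -0.009, 1.258]
force: [0.5, 0.1, -0.1]
finger_gap: 0.3
```

At z 78.3 there is still no force, so I'll continue in small steps.

>>> apply_moves(series=[{"slide": [0,0,0.15],"roll": 0},{"slide": [0,0,0],"roll": 0}])

```text
time_s: 3.95
tcp_pos: [626.7, 36.8, 76.4]
eef_rot: [-3.139, -0.009, 1.258]
force: [0.1, 0.3, 0.3]
finger_gap: 0.0
```

Run:
```python
from h import *
s=r.sense();print(s["tcp_pos"],s["force"],s["moment"])
o=[]
for n in("scene","side","wrist"):
    p,d=eyes.read_camera(n)
    if n=="scene":p=cv2.resize(p[130:290,150:400],(500,320))
    if n=="side":p=cv2.resize(p[150:310,150:350],(400,320))
    cv2.imwrite(f"pics/{n}3.png",p)
    o.append(cv2.resize(p,(400,300)))
cv2.imwrite("pics/c3.png",np.vstack([np.hstack(o[:2]),np.hstack([o[2],o[2]*0])]))
```

```text
[626.70573827  36.78493878  76.39171038] [0.07831979 0.25609369 0.30282233] [ 0.03606241 -0.03760558  0.03214904]
```

View pics/c3.png

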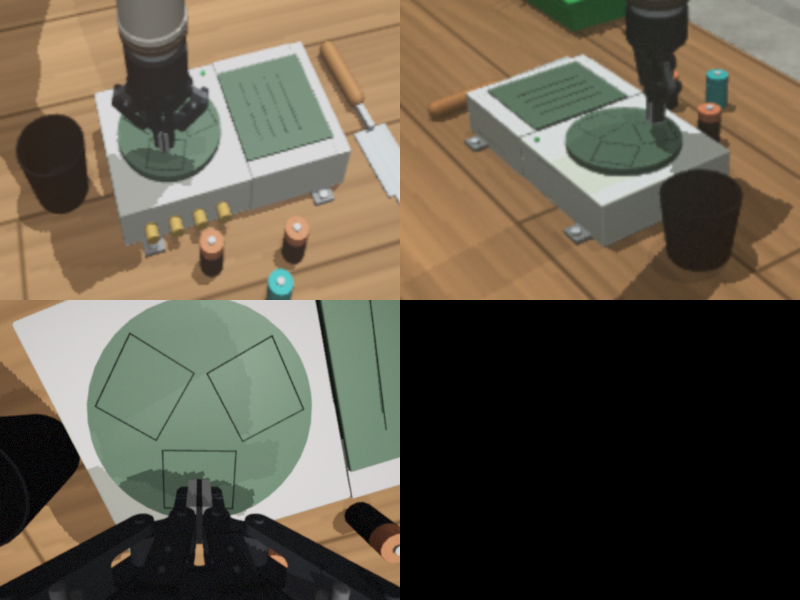

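Run:
```python
from h import *
o=[]
for n in("scene","side","wrist"):
    i=eyes.camera_info(n);p,d=eyes.read_camera(n);np.savez(f"{n}4.npz",p=p,d=d,K=i["mtx"],T=i["world_from_camera"])
    K=np.array(i["mtx"]);Ti=np.linalg.inv(i["world_from_camera"])
    def pr(q):
        a=K@(Ti@np.append(q,1))[:3];return a[:2]/a[2]
    t=pr(r.sense()["tcp_pos"]);print(n,t)
    x,y=map(int,t);w=40 if n!="wrist" else 90
    y0=max(0,min(y-w,420-2*w));x0=max(0,x-w)
    c=cv2.resize(p[y0:y0+2*w,x0:x0+2*w],(390,390),interpolation=cv2.INTER_CUBIC);f=390/(2*w)
    if n!="side":pass
    cv2.drawMarker(c,(int((t[0]-x0)*f),int((t[1]-y0)*f)),(0,0,255),cv2.MARKER_CROSS,12,1)
    c=cv2.convertScaleAbs(c,alpha=1.6)
    o.append(c)
    C=cloud(i,d)
    near=np.hypot(C[...,0]-626.7,C[...,1]-36.8)<18
    print(np.sort(C[near][:,2])[:10].round(1), np.percentile(C[near][:,2],[5,20,50]).round(1))
    if n=="wrist": 
        m=(C[...,2]>70)&(C[...,2]<92)
        g=np.abs(C[...,:2]-[586.5,51]);mm=m&(np.hypot(g[...,0],g[...,1])<70)
        print("cap z",np.median(C[mm][:,2]))
        for v in range(300,380,8): print(v,C[v,int(t[0])].round(1),C[v,int(t[0])-14].round(1))
cv2.imwrite("pics/c4.png",np.hstack(o[:2]));cv2.imwrite("pics/c4w.png",o[2])
```

```text
scene [253.81963456 213.33966652]
[77.2 77.9 78.4 78.6 78.7 78.7 78.8 79.  79.4 79.6] [ 81.3 133.9 497.9]
side [277.65233217 221.19116947]
[79.  79.3 79.5 79.6 79.7 79.8 79.9 80.  80.1 80.1] [ 80.4  82.  115.4]
wrist [279.45166557 248.46327934]
[80.7 80.7 81.  81.  81.2 81.3 81.3 81.3 81.3 81.4] [ 82.5 113.  148. ]
cap z 82.7843198421654
300 [620.1  38.1 137.1] [612.9  35.6 146.6]
308 [623.6  37.  136.5] [614.   35.3 149.3]
316 [626.5  36.1 136.9] [613.7  35.6 154. ]
324 [631.1  34.6 134.8] [613.8  35.7 157.8]
332 [633.7  33.7 135.8] [612.4  36.3 163.5]
340 [637.1  32.7 135.8] [615.8  35.2 162.2]
348 [747.   -1.6   1.2] [617.4  34.6 163.4]
356 [754.8  -4.1   1.3] [619.2  34.1 164.3]
364 [ 7.635e+02 -6.900e+00  5.000e-01] [622.9  32.8 163. ]
372 [617.2  38.7 173.8] [615.5  35.6 174.4]
```

View pics/c4.png

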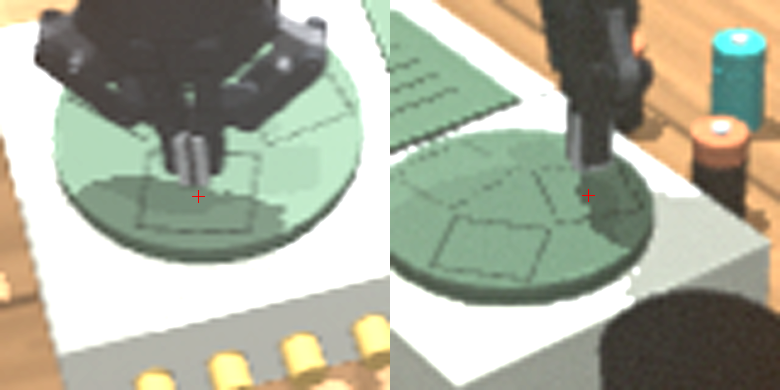

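View pics/c4w.png

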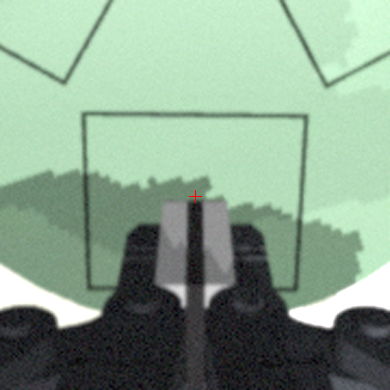

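The visible tips are still about 5–10 mm above the cap, so the reported TCP lies lower than the tips. They are well centred in field C. I'll keep feeling downward.

>>> apply_moves(series=[{"slide": [0,0,0.15],"roll": 0},{"slide": [0,0,0.15],"roll": 0}])

```text
time_s: 4.5
tcp_pos: [627.1, 36.8, 73.8]
eef_rot: [-3.14, -0.009, 1.258]
force: [-0.6, 0.0, -0.1]
finger_gap: -0.0
```

>>> apply_moves(series=[{"slide": [0,0,0.15],"roll": 0},{"slide": [0,0,0],"roll": 0}])

```text
time_s: 4.75
tcp_pos: [626.9, 36.8, 71.9]
eef_rot: [-3.14, -0.009, 1.258]
force: [0.1, 0.1, -0.8]
finger_gap: -0.0
```

```bash
cat > look.py <<'E'
from h import *
import sys
def look(name):
    o=[]
    for n in("scene","side","wrist"):
        i=eyes.camera_info(n);p,d=eyes.read_camera(n)
        K=np.array(i["mtx"]);Ti=np.linalg.inv(i["world_from_camera"])
        a=K@(Ti@np.append(r.sense()["tcp_pos"],1))[:3];t=a[:2]/a[2]
        x,y=map(int,t);w=40 if n!="wrist" else 90
        y0=max(0,min(y-w,420-2*w));x0=max(0,x-w)
        c=cv2.resize(p[y0:y0+2*w,x0:x0+2*w],(266,266),interpolation=cv2.INTER_CUBIC);f=266/(2*w)
        o.append(cv2.convertScaleAbs(c,alpha=1.6))
    s=r.sense();print(s["time_s"],s["tcp_pos"].round(1),s["force"].round(2),s["moment"].round(3))
    cv2.imwrite(f"pics/{name}.png",np.hstack(o))
look(sys.argv[1])
E
python3 look.py c5
```

```text
4.9 [627.   36.8  72.1] [-0.41  0.39  0.02] [0.052 0.021 0.003]
```

View pics/c5.png

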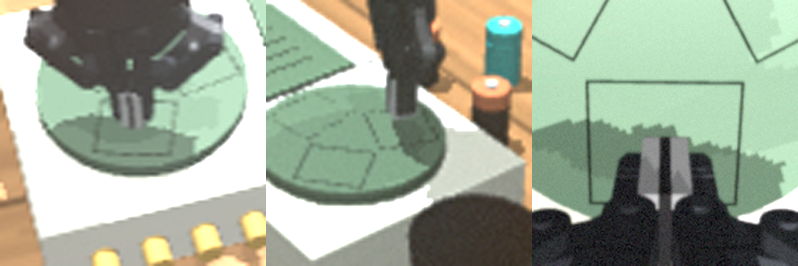

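>>> apply_moves(series=[{"slide": [0,0,0.15],"roll": 0},{"slide": [0,0,0],"roll": 0}])

```text
time_s: 5.15
tcp_pos: [627.1, 36.8, 70.6]
eef_rot: [-3.14, -0.009, 1.258]
force: [-0.6, 0.3, -0.1]
finger_gap: -0.1
```

>>> apply_moves(series=[{"slide": [0,0,0.15],"roll": 0},{"slide": [0,0,0],"roll": 0}])

```text
time_s: 5.4
tcp_pos: [627.1, 36.8, 69.0]
eef_rot: [-3.14, -0.009, 1.258]
force: [0.1, -0.8, 0.2]
finger_gap: -0.1
```

>>> apply_moves(series=[{"slide": [0,0,0.15],"roll": 0},{"slide": [0,0,0],"roll": 0}])

```text
time_s: 5.65
tcp_pos: [627.1, 36.9, 67.4]
eef_rot: [-3.14, -0.009, 1.258]
force: [0.1, -0.4, 0.1]
finger_gap: -0.3
```

```bash
python3 look.py c6
```

```text
5.8 [627.3  36.9  67.6] [ 0.04  0.71 -0.65] [-0.012  0.012 -0.014]
```

View pics/c6.png

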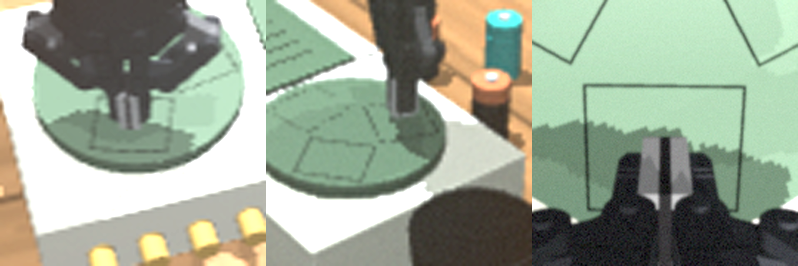

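>>> apply_moves(series=[{"slide": [0,0,0.15],"roll": 0},{"slide": [0,0,0],"roll": 0}])

```text
time_s: 6.05
tcp_pos: [627.3, 36.9, 66.0]
eef_rot: [-3.14, -0.009, 1.258]
force: [0.0, -0.7, -0.1]
finger_gap: 0.4
```

>>> apply_moves(series=[{"slide": [0,0,0.15],"roll": 0},{"slide": [0,0,0],"roll": 0}])

```text
time_s: 6.3
tcp_pos: [627.3, 36.9, 64.4]
eef_rot: [-3.14, -0.009, 1.258]
force: [-0.5, -0.8, 0.4]
finger_gap: -0.0
```

Run:
```python
from h import *
o=[]
for n in("scene","side"):
    i=eyes.camera_info(n);p,d=eyes.read_camera(n)
    K=np.array(i["mtx"]);Ti=np.linalg.inv(i["world_from_camera"])
    def pr(q):
        a=K@(Ti@np.append(q,1))[:3];return a[:2]/a[2]
    t=pr([627,37,82]);x0,y0=int(t[0])-20,int(t[1])-25
    c=cv2.resize(p[y0:y0+40,x0:x0+40],(400,400),interpolation=cv2.INTER_NEAREST)
    c=cv2.convertScaleAbs(c,alpha=1.6)
    for h in (60,70,82,94):
        q=(pr([627,37,h])-[x0,y0]+.5)*10; cv2.circle(c,tuple(int(a) for a in q),3,(0,0,255) if h==82 else (255,0,0),-1)
    o.append(c); print(n,x0,y0)
    C=cloud(i,d);print(C[y0+5:y0+40:2,x0+20,2].round(0))
cv2.imwrite("pics/c7.png",np.hstack(o))
```

```text
scene 233 186
[178. 169. 161. 156. 141. 137. 129. 123. 114. 107. 101.  94.  81.  80.
  81.  82.  80.  76.]
side 257 194
[155. 148. 136. 147. 142. 135. 116. 110. 105.  96.  87.  82.  81.  80.
  80.  81.  83.  82.]
```

View pics/c7.png

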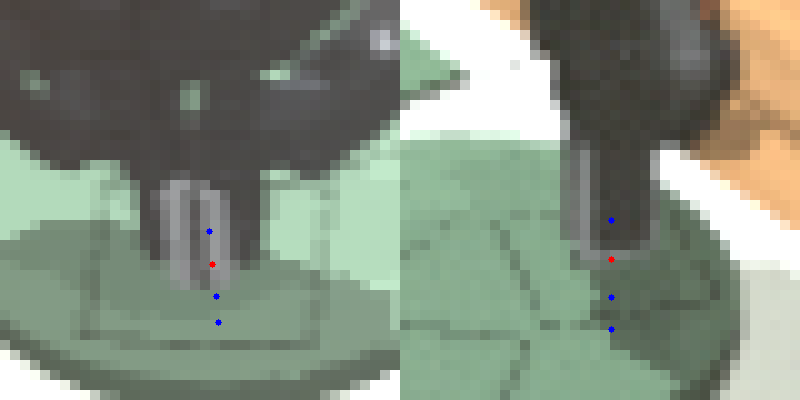

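The side view puts the real tip at z of about 82–84 mm while the TCP reads 64, a difference of 18 mm that I'll use from here on. The tip is centred in field C and contact is near.

>>> apply_moves(series=[{"slide": [0,0,0.1],"roll": 0},{"slide": [0,0,0],"roll": 0}])

```text
time_s: 6.65
tcp_pos: [627.5, 37.0, 63.5]
eef_rot: [-3.141, -0.009, 1.258]
force: [-0.2, -0.3, -0.7]
finger_gap: 0.1
```

>>> apply_moves(series=[{"slide": [0,0,0.1],"roll": 0},{"slide": [0,0,0],"roll": 0}])

```text
time_s: 6.9
tcp_pos: [627.5, 37.0, 62.5]
eef_rot: [-3.141, -0.009, 1.258]
force: [0.2, -0.5, -0.0]
finger_gap: 0.1
```

>>> apply_moves(series=[{"slide": [0,0,0.1],"roll": 0},{"slide": [0,0,0],"roll": 0}])

```text
time_s: 7.15
tcp_pos: [627.5, 37.0, 61.4]
eef_rot: [-3.141, -0.009, 1.258]
force: [-0.1, 0.7, 0.1]
finger_gap: 0.2
```

>>> apply_moves(series=[{"slide": [0,0,0.1],"roll": 0},{"slide": [0,0,0],"roll": 0}])

```text
time_s: 7.4
tcp_pos: [627.8, 37.0, 61.0]
eef_rot: [-3.141, -0.009, 1.258]
force: [-0.1, -0.5, -0.8]
finger_gap: -0.2
```

>>> apply_moves(series=[{"slide": [0,0,0.1],"roll": 0},{"slide": [0,0,0],"roll": 0}])

```text
time_s: 7.65
tcp_pos: [628.0, 37.0, 61.0]
eef_rot: [3.141, -0.009, 1.258]
force: [-0.4, -0.5, -1.2]
finger_gap: -0.1
```

>>> apply_moves(series=[{"slide": [0,0,0.1],"roll": 0},{"slide": [0,0,0],"roll": 0}])

```text
time_s: 7.9
tcp_pos: [628.1, 37.0, 61.0]
eef_rot: [3.141, -0.009, 1.258]
force: [-0.5, -0.0, -0.3]
finger_gap: -0.2
```

z has stalled at 61.0, so the surface doesn't give. I'll check this with joint torques and a slightly larger push.

```bash
python3 -c "
from h import *
s=r.sense();print(s['joint_torque'].round(2),s['joint_positions'].round(4),s['force'],s['tcp_pos'])"
```

```text
[ 1.000e-02 -5.944e+01 -1.580e+00 -2.329e+01 -1.000e-02 -7.000e-02
  0.000e+00] [-0.0037  0.6021 -0.1252  1.7253  0.0857  0.8155  1.0919] [-0.47703252 -0.02356837 -0.30560549] [628.11891008  37.02026479  60.96670305]
```

>>> apply_moves(series=[{"slide": [0,0,0.4],"roll": 0},{"slide": [0,0,0.4],"roll": 0}])

```text
time_s: 8.15
tcp_pos: [628.3, 37.0, 60.7]
eef_rot: [3.141, -0.008, 1.257]
force: [-13.5, -1.5, 33.4]
finger_gap: -0.3
```

```bash
python3 -c "
from h import *
s=r.sense();print(s['joint_torque'].round(2),s['joint_positions'].round(4),s['force'],s['tcp_pos'])";python3 look.py c8
```

```text
[-3.400e-01 -4.197e+01 -1.010e+00 -2.112e+01  2.700e-01 -4.970e+00
  1.000e-02] [-0.0047  0.6028 -0.1247  1.7247  0.0866  0.8157  1.0906] [-13.52787475  -1.45412183  33.39984505] [628.31323656  37.0177601   60.73138564]
8.3 [628.3  37.   60.7] [-12.59  -1.29  31.43] [-0.26   2.896  0.031]
```

View pics/c8.png

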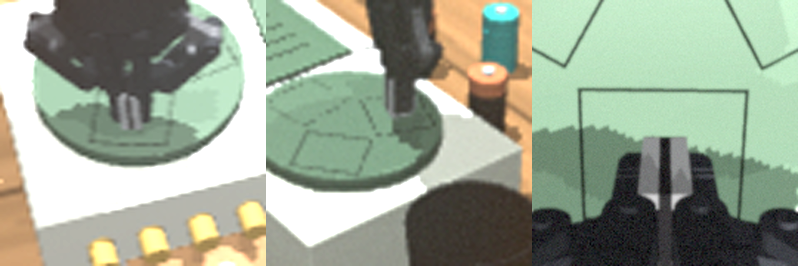

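Field C pushes back with 33 N and doesn't move, so it is solid. Contact is at a TCP reading of 61. I'll lift and move to field B, turning to match its sides.

>>> apply_moves(series=[{"slide": [0,0,-1.5],"roll": 0},{"slide": [0,0,-1.5],"roll": -0.17},{"slide": [0,0,0],"roll": -0.17},{"slide": [0,0,0],"roll": -0.17},{"slide": [0,0,0],"roll": 0}])

```text
time_s: 8.93
tcp_pos: [629.3, 36.9, 92.9]
eef_rot: [3.134, -0.006, 1.781]
force: [0.4, -0.7, -0.1]
finger_gap: -0.1
```

```bash
cat > go.py <<'E'
from h import *
import sys
x,y,yw=map(float,sys.argv[1:4]);s=r.sense();Y=s["eef_rot"][2];e=np.array([x,y])-s["tcp_pos"][:2]
print(s["tcp_pos"].round(1),s["eef_rot"].round(3),"slide cm",(e@[np.cos(Y),np.sin(Y)]/10).round(2),(e@[np.sin(Y),-np.cos(Y)]/10).round(2),"roll",Y-yw)
E
python3 go.py 578.3 91.5 1.765
```

```text
[629.3  36.9  92.9] [ 3.134 -0.006  1.781] slide cm 6.4 -3.85 roll 0.016428992199632786
```

>>> apply_moves(series=[{"slide": [3.2,-1.9,0],"roll": 0.015},{"slide": [3.2,-1.9,0],"roll": 0},{"slide": [0,0,0],"roll": 0},{"slide": [0,0,0],"roll": 0}])

```text
time_s: 9.43
tcp_pos: [578.9, 92.1, 92.2]
eef_rot: [3.134, -0.007, 1.749]
force: [0.0, -0.2, 0.1]
finger_gap: -0.1
```

```bash
python3 go.py 578.3 91.5 1.765
```

```text
[578.9  92.1  92.2] [ 3.134 -0.007  1.749] slide cm -0.05 -0.07 roll -0.015734551754646775
```

Next I'll descend to a reading of about 66, which is roughly 5 mm above contact, and look.

>>> apply_moves(series=[{"slide": [0,0,1.3],"roll": 0},{"slide": [0,0,0.8],"roll": 0},{"slide": [0,0,0.4],"roll": 0},{"slide": [0,0,0],"roll": 0}])

```text
time_s: 9.93
tcp_pos: [580.0, 89.6, 64.2]
eef_rot: [3.135, -0.006, 1.743]
force: [-0.7, 0.4, -0.2]
finger_gap: 0.1
```

```bash
python3 look.py c9;python3 go.py 578.3 91.5 1.765
```

```text
10.075 [580.5  90.   65.1] [ 0.37 -0.44  0.63] [0.041 0.039 0.   ]
[580.5  90.   65.1] [ 3.133 -0.006  1.744] slide cm 0.19 -0.19 roll -0.021351047891206454
```

View pics/c9.png

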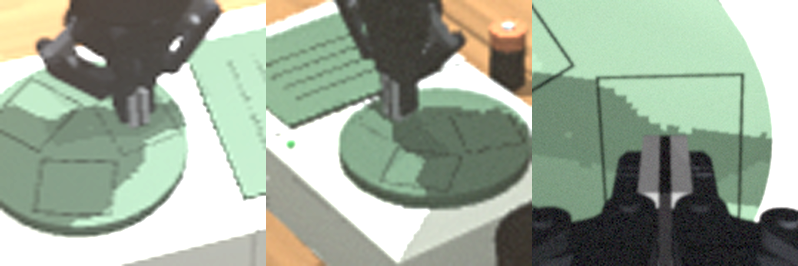

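The tip is about 4 mm low and 2 mm left of the field centre, so I'll correct that and then feel.

>>> apply_moves(series=[{"slide": [0.2,-0.35,0],"roll": -0.02},{"slide": [0,0,0.1],"roll": 0},{"slide": [0,0,0.1],"roll": 0}])

```text
time_s: 10.45
tcp_pos: [577.0, 91.7, 63.8]
eef_rot: [3.132, -0.006, 1.765]
force: [0.7, 0.3, -0.4]
finger_gap: 0.3
```

>>> apply_moves(series=[{"slide": [0,0,0.15],"roll": 0},{"slide": [0,0,0.15],"roll": 0}])

```text
time_s: 10.7
tcp_pos: [577.2, 91.8, 60.8]
eef_rot: [3.131, -0.006, 1.765]
force: [0.4, -0.1, 1.4]
finger_gap: -0.1
```

>>> apply_moves(series=[{"slide": [0,0,0.15],"roll": 0}])

```text
time_s: 10.82
tcp_pos: [577.2, 91.8, 59.4]
eef_rot: [3.131, -0.005, 1.765]
force: [-0.7, 0.6, 3.6]
finger_gap: -0.3
```

>>> apply_moves(series=[{"slide": [0,0,0.15],"roll": 0}])

```text
time_s: 10.95
tcp_pos: [577.2, 91.8, 58.0]
eef_rot: [3.131, -0.005, 1.765]
force: [-1.7, -0.2, 3.9]
finger_gap: -0.2
```

>>> apply_moves(series=[{"slide": [0,0,0.15],"roll": 0}])

```text
time_s: 11.08
tcp_pos: [577.2, 91.8, 56.6]
eef_rot: [3.131, -0.005, 1.765]
force: [-0.8, 0.0, 2.7]
finger_gap: 0.3
```

B gives way against a light spring. I'll press it to the bottom.

>>> apply_moves(series=[{"slide": [0,0,0.15],"roll": 0}])

```text
time_s: 11.2
tcp_pos: [577.2, 91.9, 55.2]
eef_rot: [3.131, -0.005, 1.765]
force: [-1.5, -0.2, 4.6]
finger_gap: 0.3
```

>>> apply_moves(series=[{"slide": [0,0,0.15],"roll": 0}])

```text
time_s: 11.32
tcp_pos: [577.3, 91.8, 54.6]
eef_rot: [3.132, -0.005, 1.765]
force: [-8.3, -2.0, 20.3]
finger_gap: 0.1
```

>>> apply_moves(series=[{"slide": [0,0,0.2],"roll": 0}])

```text
time_s: 11.45
tcp_pos: [577.3, 91.8, 54.5]
eef_rot: [3.132, -0.004, 1.765]
force: [-9.7, -1.6, 24.8]
finger_gap: -0.0
```

The plate bottomed out after about 6 mm of travel. I'll look before withdrawing.

Run:
```python
from h import *
o=[]
for n in("scene","side"):
    p,d=eyes.read_camera(n);o.append(cv2.resize(p[120:300,130:400],(400,267)))
cv2.imwrite("pics/d1.png",np.hstack(o));print(r.sense()["force"])
```

```text
[-6.80081723 -1.48181383 20.81310753]
```

View pics/d1.png

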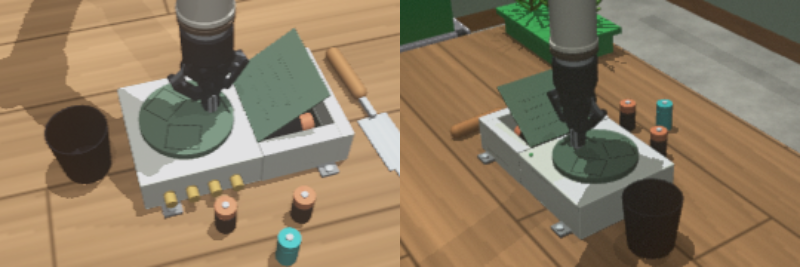

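The door has sprung open in both views. I'll withdraw straight up.

>>> apply_moves(series=[{"slide": [0,0,-2],"roll": 0},{"slide": [0,0,-4],"roll": 0},{"slide": [0,0,-5],"roll": 0},{"slide": [0,0,-5],"roll": 0},{"slide": [0,0,0],"roll": 0}])

```text
time_s: 12.18
tcp_pos: [576.5, 90.9, 218.0]
eef_rot: [3.13, -0.005, 1.765]
force: [0.4, 0.1, -0.3]
finger_gap: 0.0
```

>>> apply_moves(series=[{"slide": [-3,0,-3],"roll": 0},{"slide": [-3,0,0],"roll": 0},{"slide": [0,0,0],"roll": 0},{"slide": [0,0,0],"roll": 0},{"slide": [0,0,0],"roll": 0}])

```text
time_s: 12.8
tcp_pos: [585.9, 32.7, 243.5]
eef_rot: [3.136, -0.007, 1.769]
force: [-0.4, 0.5, -0.6]
finger_gap: 0.1
```

Run:
```python
from h import *
o=[]
for n in("scene","side"):
    i=eyes.camera_info(n);p,d=eyes.read_camera(n);o.append(cv2.resize(p[120:300,130:430],(400,240)))
    C=cloud(i,d)
    if n=="scene":
        for nm,u,v in [("pot",184,205),("cA",282,257),("cB",335,250),("turq",325,279),("blade",395,215),("handle",362,165)]: print(nm,pt(i,d,u,v).round(1))
        m=(C[...,0]>500)&(C[...,0]<680)&(C[...,1]>180)&(C[...,1]<290);print("door top z",np.percentile(C[m][:,2],[50,99]))
cv2.imwrite("pics/d2.png",np.hstack(o));s=r.sense();print(s["force"],s["tcp_pos"],s["time_s"],abs(s["qvel"]).max())
```

```text
pot [ 539.  -115.9   50.9]
cA [745.9  70.5  62.8]
cB [757.4 186.2  59.6]
turq [817.5 142.6  59.4]
blade [669.6 382.7   2.9]
handle [508.5 356.4  27.3]
door top z [110.69982411 146.26854523]
[-0.16620943 -0.07977476  0.88513177] [586.04060282  32.98032857 243.75925131] 12.9 0.005333128881928962
```

View pics/d2.png

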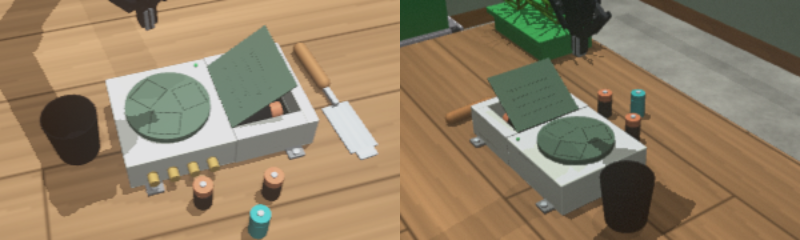

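The door stands open with its edge at about 146 mm, where 70 + 75 = 145 mm is expected. The hand is clear and the other objects are where they were.

```bash
python3 -c "
from h import *
print(r.hand_in())"
```

```text
the job is handed in; nothing more can be done
None
```

The battery door is open, and I handed the job in at about 13 s of the 72 s allowed.

- **Finding the plate:** The first field I felt was solid: it pushed back with 33 N and did not move. The second, on the side nearest the door, gave way at about 2–5 N. I pressed it about 6 mm until it bottomed out at about 25 N. I did not need to touch the third field.
- **Final checks:** The door's edge measured 146 mm above the bench, against about 145 mm expected. The hand was clear, at a reported 244 mm with no contact force. The pot, trowel, both cells and the turquoise look-alike were within about 3 mm of their first measurements, except for one 5 mm height reading on a cell. That cell still looked upright and in place, so I put that down to depth noise.
- **Disagreement:** The reported tool-tip height read about 21 mm lower than the real fingertips. I touched the cap at a reading of 61 mm when its top is at 82 mm. I confirmed this in the pictures and worked from the felt contact instead.

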